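# Park the sprung shutter and load the practice target

## Robot

A 6-joint arm with a two-finger parallel gripper is mounted at the origin on the work surface. World frame = base frame: x ahead of the robot, y to its left, z up, the work surface at z = 0. Lengths are in mm, angles in rad, forces in N, time in s.
With the tool pointing down it reaches from about 400 to 925 mm from the base axis. Payload 12.5 kg.
Tool frame: the origin (TCP) lies on the mounting face of the last link; the fingertips stand 190 mm ahead of it and the grasp point (between the pads) lies 171 mm ahead of it; z points along the fingers, y is the line along which they close (so a half turn about z gives the same grasp; the last joint's range is limited). The gripper opens to 95 mm and grips with 3 to 60 N. Pads are 20 mm wide; open, the fingers measure 119 mm over their backs; the gripper's body (75 mm by 180 mm) begins 59 mm behind the grasp point.
Start: joints at [-1.271, 0.491, 1.559, -0, 1.092, -0.106], TCP at [246.74, -574.234, 404.761] pointing down, gripper open.
Joint ranges: [-3.1, 3.1], [-0.84, 2.19], [0.05, 2.79], [-1.13, 4.28], [0.06, 2.93], [-2.69, 2.69]. Speed limits (rad/s): [2.22, 2.22, 2.79, 3.14, 3.14, 3.14].

## Interface

Orientations are given as [roll, pitch, yaw] about the fixed x, y, z axes, in that order (R = Rz(yaw) Ry(pitch) Rx(roll)).
In Python, from cell import env gives the robot as it stands.
- The arm moves only by the tool carry_out, never from a script. Its argument "series" is a list of rows, each a list of 5 numbers: the shift along the tool's x, y, z in m, then the turn about the tool's z in degrees, then the opening, from 0 (shut) to 1 (fully open). A call has 1 to 20 rows; each row is the pose to reach, as a shift and turn from the pose commanded when the call began, along the tool's axes at that moment; what a row does not reach only later rows make up. A row lasts 1/8 s, in which the tool goes at most 62.5 mm and 10.7 degrees, less where a joint would pass 70% of its speed; a pose out of reach is approached as far as the arm can. A call with a gripper value outside its range is refused whole. The fingers move at their own pace and stop on an object; the grip force is fixed at half the most. Time passes only in rows, so rows that repeat a pose let the fingers close. It gives the time, the measured TCP pose, the force, the opening and the grip force at its end, in the units of the state.
- env.state(): the state, without advancing time (a new reading comes with each control period).
- env.read_camera(name): name is "scene" or "top" or "wrist"; returns (picture, depth): 384x512x3 uint8, red, green, blue; 384x512 float32, mm along the optical axis (not along the pixel's ray), 0 where there is no reading.
- env.get_calibration(name): a dict with "intrinsics" (3x3 intrinsics, pixels), "cam_to_world" (4x4, takes a point from camera to world coordinates); the wrist camera has in their place "T_tool_cam" (4x4, takes a point from camera to tool coordinates, whose origin is the TCP and whose axes are the flange's). Camera axes: x right, y up, looking along -z (the intrinsics and any distortion apply to the point x, -y, -z); pixel columns grow to the right and rows downward; lengths in mm; the calibration is good to about 2 mm. A picture is of the moment at which its call begins: read the wrist's pose just before it. get_calibration takes no time and is no camera call.
- env.job_done(): hands the job in; it is judged then, once.
The state is a dict: "t": time; "joints": joint angles; "qvel": joint speeds; "tau": joint torques, N m; "eef_pos": TCP position; "tcp_rot": TCP orientation; "ft_force": force on the tool from outside, world axes, zero at the start; "moment": the same for the moment, N m; "opening": opening from 0.0 (shut) to 1.0 (fully open); "grip_force": force on a finger pad.
Only numpy, scipy, OpenCV 4.12 (cv2) and the standard library are available. Lean on these libraries where they do the work, as an engineer would, in place of code of your own. Each camera call takes 0.05 s, during which the arm holds its last target. There are 200 camera calls.

## Task

Get the surgery-skills exercise base ready: slide its sprung shutter fully open by the red knob and park the knob in the side notch, marked green, so that the shutter stays open by itself. Then stand the practice target with the yellow post upright in the opened well, without dropping it. Leave the one with the blue post where it stands.

Things in the scene. Friction and masses are not known exactly. Their poses are not given: they have to be found in the camera images.
- trainer: fixed black exercise base 160 x 290 x 47 mm, turned up to 25 deg; origin under its centre, z up, at no turn x points away from the robot, y left. On its +y part a grey gate plate 144 mm wide (y = -25 to 145 mm, top at z = 59 mm) has an L-shaped slot: a run along y at x = 0, at its +y end a notch to the -x side (y = 85 to 118 mm), edged green. Spring on the knob: 3 N at rest, 9 N fully open
- knob (a point): top centre of the shutter's red knob, 26 mm wide, z = 64 to 102 mm of the base. Rests at x = 0, y = 5 mm of the base; slides to +y (stop at 110 mm) with the shutter and snaps back when let go. Only past y = 90 mm can it slide to -x into the notch (22 mm to a stop, 1 N friction); let go there it springs back to y = 90 mm against the ledge and holds, the well fully open. Axes as the base
- well (a point): centre of the floor of the square well, 80 x 80 mm, at x = 0, y = -75, z = 30 mm of the base, axes as the base. Its rim is at z = 47 mm of the base, the aluminium rails on its +x and -x sides reach 53 mm. A steel shutter plate (top at z = 52 mm) covers it unless the knob is parked
- yellow_target: loose practice target: a cream disc 50 mm in diameter and 12 mm thick with an upright yellow post 18 mm in diameter, 75 mm tall in all, about 70 g; origin at the centre of its underside, z along the post. Stands on the table to the right of the base
- blue_target: the same with a blue post; a bystander, stands on the table near the yellow one, they may be swapped
Mind the look-alikes: they are no part of the job. Leave any brown or pink look-alike of the yellow_target alone.

How it is judged:
By the outcome, as a careful person would: the job done as asked, in the order asked, and still so for the second after the job is handed in, with the robot touching nothing.
It also fails if it takes over 54 s, if anything falls off the work surface, if the arm or the gripper's body presses on something with over 40 N, if the wrist force passes 120 N, or if a joint passes its speed limit or range.

## Working session

There is one attempt and no reset: what is moved stays moved. The work goes in short steps, Python scripts to look and compute and a tool call to move; the robot and the scene stay as the last step left them, time stands still between calls to the robot, and variables do not carry over. Pictures are saved under pics/ and viewed, at most 10 in all, crops included, and the job is handed in when it is done.

Besides the shell and the picture viewer there is one more tool, called after "Request:" by a JSON object that holds its "api" and its "payload". carry_out: Moves the arm, as the interface text tells. Its arguments: {"type":"object","properties":{"series":{"type":"array","items":{"type":"array","items":{"type":"number"}}}},"required":["series"]}

```bash
mkdir -p pics
cat > h.py <<'E'
import numpy as np, cv2
from cell import env
from scipy.spatial.transform import Rotation as R
def tool():
    s=env.state(); T=np.eye(4); T[:3,:3]=R.from_euler('xyz',s['tcp_rot']).as_matrix(); T[:3,3]=s['eef_pos']; return T
def look(name):
    T=tool(); p,d=env.read_camera(name); c=env.get_calibration(name)
    M=np.array(c['cam_to_world']) if 'cam_to_world' in c else T@np.array(c['T_tool_cam'])
    np.savez('last_%s.npz'%name,p=p,d=d,M=M,K=np.array(c['intrinsics']))
    return p,d,c
def pt(name,u,v,z=None):
    f=np.load('last_%s.npz'%name); K,M,d=f['K'],f['M'],f['d']
    r=np.array([(u-K[0,2])/K[0,0],-(v-K[1,2])/K[1,1],-1.])
    if z is None:
        w=d[int(v)-1:int(v)+2,int(u)-1:int(u)+2]; return (M@np.append(r*np.median(w),1))[:3]
    o=M[:3,3]; q=M[:3,:3]@r; return o+q*(z-o[2])/q[2]
def totool(p):  # world vec target for grasp point -> shift in tool axes, m
    T=tool(); return T[:3,:3].T@(np.asarray(p)-(T@[0,0,171,1])[:3])/1000
E
python3 - <<'E'
from h import *
s=env.state();print(s)
for n in('top','scene'):
    p,d,c=look(n);print(c);cv2.imwrite(f'pics/{n}0.png',cv2.resize(p[:,:,::-1],(800,600),interpolation=cv2.INTER_CUBIC))
E
```

```text
{'t': 0.0, 'joints': array([-1.27062060e+00,  4.91560672e-01,  1.55947972e+00,  8.65105819e-06,
        1.09169996e+00, -1.05619995e-01]), 'qvel': array([-5.72791904e-04,  1.38130622e-04, -5.36120307e-04, -2.92872686e-04,
       -6.00056795e-05, -1.13893031e-04]), 'tau': array([-7.26807934e-05, -6.12655377e+01, -2.58184183e+01,  6.92925928e-02,
        4.82358690e-02, -1.22889710e-04]), 'eef_pos': array([ 246.71621817, -574.19819307,  404.15051274]), 'tcp_rot': array([-3.14045216e+00, -1.28624250e-04,  4.05791657e-01]), 'ft_force': array([ 0.10981298,  0.27561146, -0.95232947]), 'moment': array([ 0.00500562,  0.01679052, -0.01628529]), 'grip_force': 0.0, 'opening': 0.9999126840549152}
{'intrinsics': array([[375.75822677,   0.        , 258.82429447],
       [  0.        , 375.75822677, 189.71459304],
       [  0.        ,   0.        ,   1.        ]]), 'cam_to_world': array([[-1.76168769e-02,  9.95568573e-01, -9.23734888e-02,
         4.53418108e+02],
       [-9.99823287e-01, -1.69349516e-02,  8.16097881e-03,
        -1.21534042e+02],
       [ 6.56047347e-03,  9.25009362e-02,  9.95690985e-01,
         9.85458215e+02],
       [ 0.00000000e+00,  0.00000000e+00,  0.00000000e+00,
         1.00000000e+00]])}
{'intrinsics': array([[421.70817927,   0.        , 251.48047842],
       [  0.        , 421.70817927, 183.94547133],
       [  0.        ,   0.        ,   1.        ]]), 'cam_to_world': array([[ 3.21538135e-02, -6.07305503e-01,  7.93817459e-01,
         1.34796956e+03],
       [ 9.99339493e-01,  3.29897169e-02, -1.52399509e-02,
        -1.39248058e+02],
       [-1.69325072e-02,  7.93783160e-01,  6.07965118e-01,
         6.91595311e+02],
       [ 0.00000000e+00,  0.00000000e+00,  0.00000000e+00,
         1.00000000e+00]])}
```

View pics/top0.png

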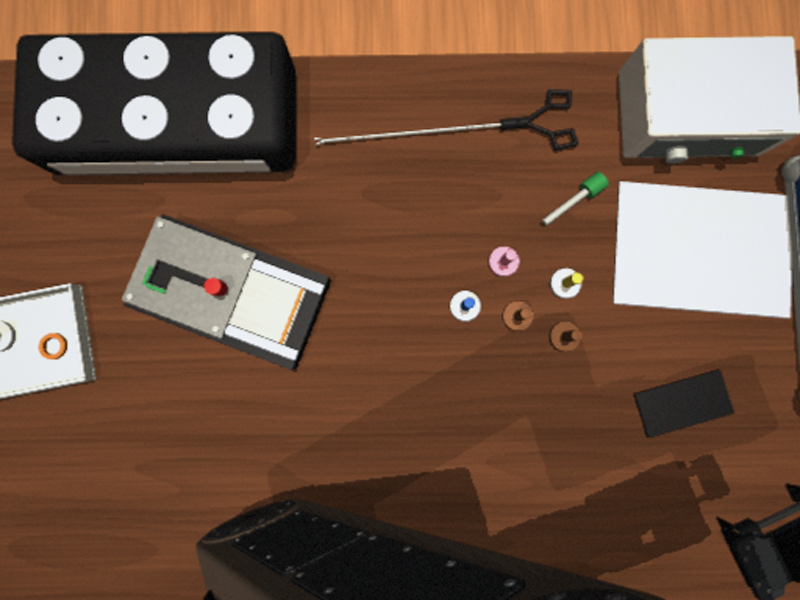

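View pics/scene0.png

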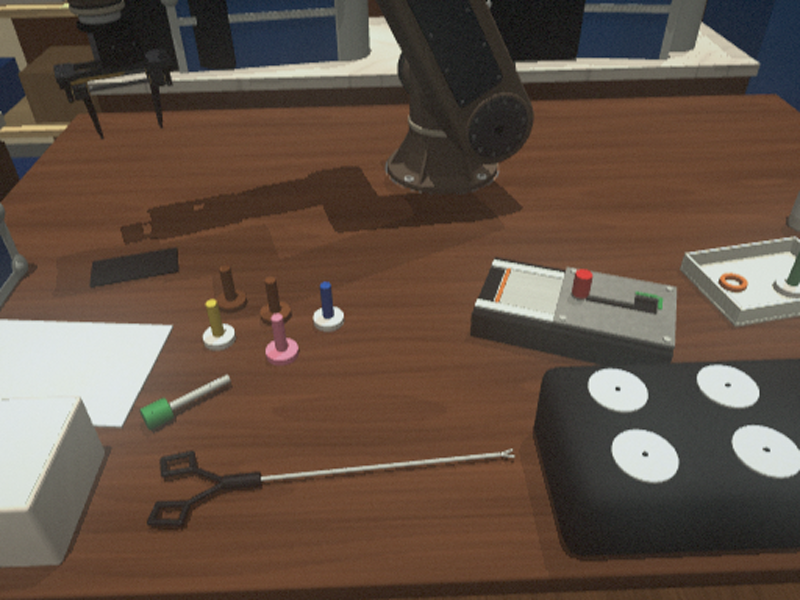

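Top view (800x600): knob top at (214,284), gate screws at (161,224), (252,257), (127,298), (217,329), yellow post top at (577,279), blue at (468,302); pink and brown ones are look-alikes, nearest about 60 px off. Base turned roughly -20°.

Run:
```python
from h import *
k=1.5625
def P(u,v,z=None): return pt('top',u/k,v/k,z)
for n,u,v,z in [('s1',161,224,59),('s2',252,257,59),('s3',127,298,59),('s4',217,329,59),('knob',214,285,102),('well corner',329,279,47),('corner2',296,369,47),('yel',577,279,75),('ydisc',566,283,12),('blue',468,302,75),('pink',507,257,75),('brown',521,312,75)]:
    print(n,P(u,v,z).round(1),P(u,v).round(1))
f=np.load('last_top.npz');p=f['p'].astype(int)
r,g,b=p[...,0],p[...,1],p[...,2]
for n,m,z in [('red',(r>130)&(g<60)&(b<60),102),('yel',(r>140)&(g>120)&(b<80),75)]:
    v,u=np.nonzero(m);sel=(u<250) if n=='red' else (u>340);u=u[sel];v=v[sel];print(n,len(u),u.min(),u.max(),v.min(),v.max(),pt('top',u.mean(),v.mean(),z).round(1))
a=[P(*x,59)[:2] for x in[(161,224),(252,257),(127,298),(217,329)]]
for i,j in((1,0),(3,2)):
    d=a[j]-a[i];print('yaw',np.degrees(np.arctan2(-d[0],d[1])),np.hypot(*d))
for i,j in((2,0),(3,1)):
    d=a[j]-a[i];print('yaw',np.degrees(np.arctan2(d[1],d[0])),np.hypot(*d))
print(totool([0,0,0]),tool()[:3,:3].round(3), env.get_calibration('wrist'))
```

```text
s1 [662.3 257.9  59. ] [662.2 257.8  59.4]
s2 [606.5 112.4  59. ] [606.7 112.6  58.2]
s3 [544.3 309.   59. ] [544.1 308.   61.2]
s4 [492.9 166.6  59. ] [492.9 166.4  59.6]
knob [557.6 158.5 102. ] [557.6 158.6 101.9]
well corner [570.7  -8.4  47. ] [572.9  -6.3  29.2]
corner2 [427.9  44.6  47. ] [426.6  52.8   0.8]
yel [ 560.7 -399.5   75. ] [ 560.7 -399.5   75. ]
ydisc [ 561.7 -400.    12. ] [ 558.6 -392.1   39.6]
blue [ 527.5 -227.8   75. ] [ 527.5 -227.9   74.6]
pink [ 597.3 -291.    75. ] [ 597.4 -291.1   74.4]
brown [ 510.5 -309.9   75. ] [ 510.6 -310.3   73. ]
red 22 130 141 179 188 [557.9 163.1 102. ]
yel 2205 341 509 0 181 [ 981.6 -566.8   75. ]
yaw -20.952702404812943 155.86454405290527
yaw -19.84668059427409 151.41097938810768
yaw -23.42656640023094 128.52900756982154
yaw -25.52237159651304 125.88677615529787
[-7.07325005e-05 -6.24590844e-01  2.33825892e-01] [[ 0.919  0.395 -0.   ]
 [ 0.395 -0.919  0.001]
 [ 0.    -0.001 -1.   ]] {'intrinsics': array([[304.63775131,   0.        , 251.35947356],
       [  0.        , 304.63775131, 193.22710767],
       [  0.        ,   0.        ,   1.        ]]), 'T_tool_cam': array([[-7.23323359e-04,  9.55880093e-01,  2.93756232e-01,
         8.30034448e+01],
       [ 9.99999723e-01,  6.40038390e-04,  3.79645403e-04,
        -4.64774292e-01],
       [ 1.74880217e-04,  2.93756425e-01, -9.55880292e-01,
         1.96105601e+01],
       [ 0.00000000e+00,  0.00000000e+00,  0.00000000e+00,
         1.00000000e+00]])}
```

Request:
{"api": "carry_out", "payload": {"series": [[0.03, -0.03, 0, 3, 1], [0.07, -0.07, 0, 6, 1], [0.11, -0.105, 0, 9, 1], [0.15, -0.145, 0, 12, 1], [0.19, -0.18, 0, 15, 1], [0.23, -0.22, 0, 18, 1], [0.27, -0.26, 0, 21, 1], [0.31, -0.3, 0, 24, 1], [0.35, -0.335, 0, 27, 1], [0.39, -0.375, 0, 30, 1], [0.43, -0.41, 0, 33, 1], [0.47, -0.45, 0, 36, 1], [0.51, -0.49, 0, 39, 1], [0.54, -0.52, 0, 42, 1], [0.565, -0.54, 0, 45, 1], [0.575, -0.551, 0, 45, 1], [0.575, -0.551, 0, 45, 1], [0.575, -0.551, 0, 45, 1]]}}

```text
t: 2.35
eef_pos: [557.2, 158.1, 404.7]
tcp_rot: [3.141, 0.0, -0.38]
ft_force: [1.0, 0.4, -0.2]
opening: 0.996
grip_force: 0.0
```

Run:
```python
from h import *
s=env.state();print(s['t'],s['eef_pos'],s['tcp_rot'],s['joints'])
p,d,c=look('wrist');cv2.imwrite('pics/w1.png',cv2.resize(p[:,:,::-1],(800,600),interpolation=cv2.INTER_CUBIC))
```

```text
2.35 [557.19917863 158.10241905 404.69272928] [ 3.14115039e+00  2.18582331e-04 -3.79628473e-01] [ 1.62490299e-01  4.25849902e-01  1.67396066e+00 -3.08125486e-04
  1.04219754e+00  2.11307050e+00]
```

View pics/w1.png

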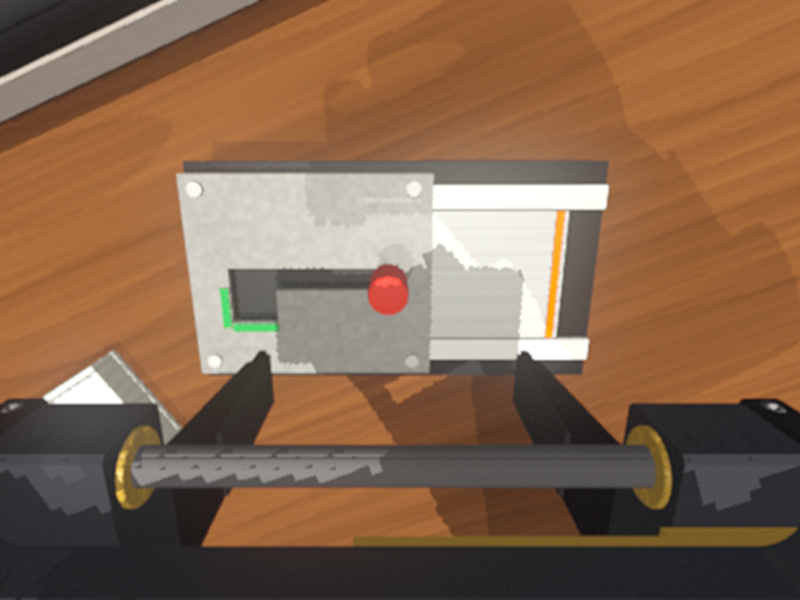

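Knob top at about (389,294), gate plate edges level in the picture, so the tool's turn matches the base.

Run:
```python
from h import *
k=1.5625
def P(u,v,z=None): return pt('wrist',u/k,v/k,z)
q=P(389,294,102);print(q,P(389,294),totool([*q[:2],88]))
for n,u,v,z in [('s',194,189,59),('s',414,189,59),('s',215,361,59),('s',412,361,59),('rail',608,185,53),('rail0',588,360,53),('notch edge',232,270,59)]:
    w=P(u,v,z); 
    print(n,w.round(1),(totool(w)*1000).round(1))
```

```text
[558.82459202 159.98975767 102.        ] [558.92667337 159.9457289  102.38383753] [ 0.00073985 -0.00253206  0.14579807]
s [663.5 258.6  59. ] [  61.3 -132.9  174.8]
s [608.9 122.2  59. ] [ 61.3  14.  174.8]
s [547.3 304.7  59. ] [ -63.6 -132.6  174.8]
s [492.8 168.4  59. ] [-63.7  14.1 174.8]
rail [562.   -1.2  53. ] [ 63.5 145.9 180.8]
rail0 [441.4  44.9  53. ] [-65.6 147.9 180.8]
notch edge [604.6 260.7  59. ] [   5.9 -113.1  174.8]
```

Request:
{"api": "carry_out", "payload": {"series": [[0, -0.002, 0.03, 0, 1], [0, -0.002, 0.07, 0, 1], [0, -0.002, 0.11, 0, 1], [0, -0.002, 0.135, 0, 1], [0, -0.002, 0.145, 0, 1], [0, -0.002, 0.145, 0, 1], [0, -0.002, 0.145, 0, 0], [0, -0.002, 0.145, 0, 0], [0, -0.002, 0.145, 0, 0], [0, -0.002, 0.145, 0, 0], [0, -0.002, 0.145, 0, 0], [0, -0.002, 0.145, 0, 0]]}}

```text
t: 3.9
eef_pos: [558.3, 160.9, 259.7]
tcp_rot: [3.142, -0.0, -0.38]
ft_force: [-0.2, 0.3, 1.1]
opening: 0.425
grip_force: 0.0
```

Request:
{"api": "carry_out", "payload": {"series": [[0, 0, 0, 0, 0], [0, 0, 0, 0, 0], [0, 0, 0, 0, 0], [0, 0, 0, 0, 0]]}}

```text
t: 4.4
eef_pos: [558.3, 161.0, 259.7]
tcp_rot: [-3.141, -0.0, -0.38]
ft_force: [0.4, 2.9, -1.3]
opening: 0.27
grip_force: 30.0
```

Request:
{"api": "carry_out", "payload": {"series": [[0, -0.01, 0, 0, 0], [0, -0.02, 0, 0, 0], [0, -0.03, 0, 0, 0], [0, -0.04, 0, 0, 0], [0, -0.05, 0, 0, 0], [0, -0.06, 0, 0, 0], [0, -0.07, 0, 0, 0], [0, -0.08, 0, 0, 0], [0, -0.088, 0, 0, 0], [0, -0.094, 0, 0, 0], [0, -0.1, 0, 0, 0], [0, -0.1, 0, 0, 0], [0, -0.1, 0, 0, 0]]}}

```text
t: 6.02
eef_pos: [595.3, 253.8, 259.6]
tcp_rot: [3.14, 0.001, -0.379]
ft_force: [-2.5, -9.2, 3.9]
opening: 0.269
grip_force: 30.0
```

Request:
{"api": "carry_out", "payload": {"series": [[-0.004, 0, 0, 0, 0], [-0.008, 0, 0, 0, 0], [-0.012, 0, 0, 0, 0], [-0.016, 0, 0, 0, 0], [-0.02, 0, 0, 0, 0], [-0.021, 0, 0, 0, 0], [-0.021, 0, 0, 0, 0]]}}

```text
t: 6.9
eef_pos: [575.6, 261.6, 259.6]
tcp_rot: [3.14, 0.001, -0.379]
ft_force: [-4.1, -8.7, 4.7]
opening: 0.27
grip_force: 30.0
```

Request:
{"api": "carry_out", "payload": {"series": [[0, 0.005, 0, 0, 0], [0, 0.01, 0, 0, 0], [0, 0.014, 0, 0, 0], [0, 0.014, 0, 0, 0], [0, 0.014, 0, 0, 0.7], [0, 0.014, 0, 0, 0.7], [0, 0.014, 0, 0, 0.7], [0, 0.014, 0, 0, 0.7], [0, 0.014, 0, 0, 0.7], [0, 0.014, 0, 0, 0.7], [0, 0.014, -0.03, 0, 1], [0, 0.014, -0.07, 0, 1], [0, 0.014, -0.11, 0, 1], [0, 0.014, -0.145, 0, 1], [0, 0.014, -0.145, 0, 1], [0, 0.014, -0.145, 0, 1]]}}

```text
t: 8.9
eef_pos: [570.4, 248.4, 404.0]
tcp_rot: [3.141, 0.001, -0.38]
ft_force: [0.1, 0.2, -0.5]
opening: 1.0
grip_force: 0.0
```

Run:
```python
from h import *
s=env.state();print(s['t'],s['eef_pos'],s['tcp_rot'])
p,d,c=look('wrist');cv2.imwrite('pics/w2.png',cv2.resize(p[:,:,::-1],(800,600),interpolation=cv2.INTER_CUBIC))
```

```text
8.9 [570.44484694 248.42440775 404.01991416] [ 3.14095657e+00  6.47363074e-04 -3.79633433e-01]
```

View pics/w2.png

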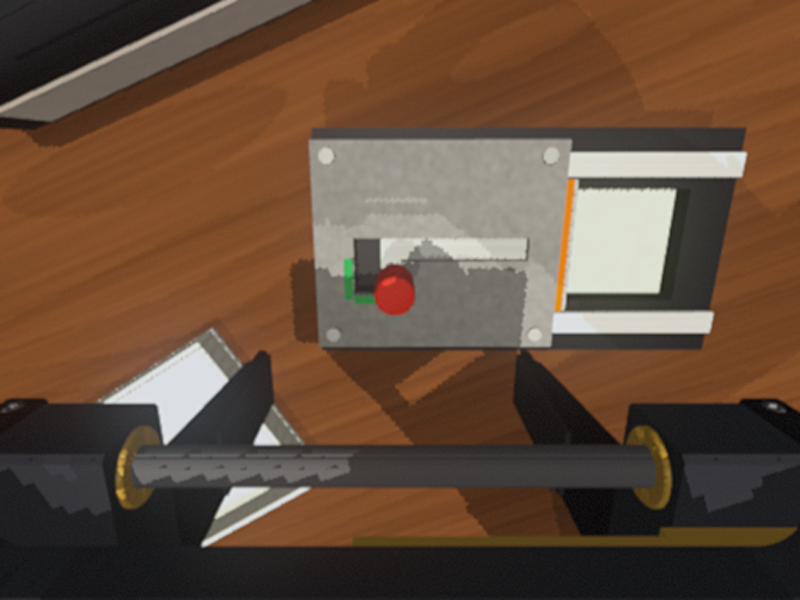

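Knob at (395,290) sits in the notch against the ledge, well open; floor's far edge runs (676,190)-(661,294). On to the yellow target, while working out the well.

Run:
```python
from h import *
k=1.5625
def P(u,v,z=None): return pt('wrist',u/k,v/k,z)
S=np.array([P(*x,59)[:2] for x in[(325,156),(551,155),(333,335),(535,335)]])
c=S.mean(0);d=(S[0]-S[1])+(S[2]-S[3]);yaw=np.arctan2(-d[0],d[1]);print(c,np.degrees(yaw))
d=(S[0]-S[2])+(S[1]-S[3]);print(np.degrees(np.arctan2(d[1],d[0])))
y=np.array([-np.sin(yaw),np.cos(yaw)]);x=np.array([y[1],-y[0]])
o=c-60*y;w=o-75*y;print('base',o,'well',w)
for u,v,z in[(676,190,30),(661,294,30),(395,293,102),(745,153,53),(712,332,53),(746,130,47),(702,347,47)]:
    q=P(u,v,z)[:2]-o;print((u,v),(q@x).round(1),(q@y).round(1))
```

```text
[577.8207132  213.26641843] -21.67843932482575
-21.514784740648658
base [555.65688756 157.51011984] well [527.9521055   87.81474659]
(676, 190) 38.4 -116.1
(661, 294) -40.3 -118.1
(395, 293) -18.3 88.5
(745, 153) 63.9 -144.4
(712, 332) -63.1 -147.3
(746, 130) 78.6 -146.2
(702, 347) -77.6 -146.3
```

Request:
{"api": "carry_out", "payload": {"series": [[0.007, 0.018, 0, 0, 0.6], [0.02, 0.053, 0, 0, 0.6], [0.034, 0.09, 0, 0, 0.6], [0.05, 0.13, 0, 0, 0.6], [0.065, 0.17, 0, 0, 0.6], [0.081, 0.212, 0, 0, 0.6], [0.097, 0.254, 0, 0, 0.6], [0.113, 0.296, 0, 0, 0.6], [0.129, 0.338, 0, 0, 0.6], [0.145, 0.38, 0, 0, 0.6], [0.161, 0.422, 0, 0, 0.6], [0.177, 0.464, 0, 0, 0.6], [0.193, 0.506, 0, 0, 0.6], [0.208, 0.545, 0, 0, 0.6], [0.22, 0.577, 0, 0, 0.6], [0.228, 0.598, 0, 0, 0.6], [0.231, 0.606, 0, 0, 0.6], [0.231, 0.606, 0, 0, 0.6], [0.231, 0.606, 0, 0, 0.6]]}}

```text
t: 11.32
eef_pos: [560.8, -399.0, 404.9]
tcp_rot: [-3.142, 0.0, -0.379]
ft_force: [0.1, 0.8, 0.5]
opening: 0.595
grip_force: 0.0
```

Run:
```python
from h import *
s=env.state();print(s['t'],s['eef_pos'],s['tcp_rot'])
p,d,c=look('wrist');cv2.imwrite('pics/w3.png',cv2.resize(p[:,:,::-1],(800,600),interpolation=cv2.INTER_CUBIC))
```

```text
11.325 [ 560.82091109 -398.96613998  404.88069453] [-3.14152933e+00  4.94070365e-05 -3.78613817e-01]
```

View pics/w3.png

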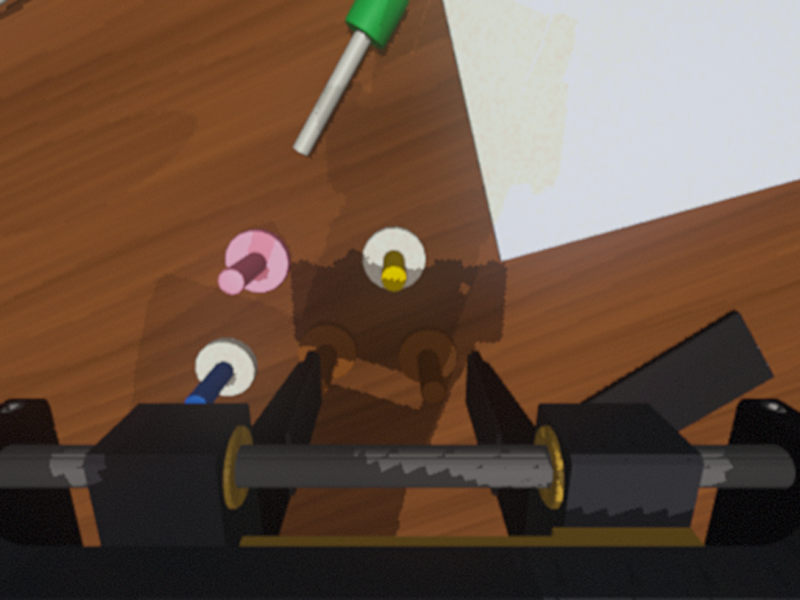

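Yellow post top at (394,279), disc at (394,259); pink and two browns well clear of the fingers.

Run:
```python
from h import *
k=1.5625
for u,v,z in[(394,279,75),(394,259,12)]:
    q=pt('wrist',u/k,v/k,z);print(q,(totool([*q[:2],50])*1000).round(1))
```

```text
[ 563.81765385 -400.85945684   75.        ] [  3.4   0.7 184. ]
[ 564.09654539 -401.13502329   12.        ] [  3.8   0.9 184. ]
```

Request:
{"api": "carry_out", "payload": {"series": [[0.003, 0.001, 0.03, 0, 0.6], [0.003, 0.001, 0.07, 0, 0.6], [0.003, 0.001, 0.11, 0, 0.6], [0.003, 0.001, 0.145, 0, 0.6], [0.003, 0.001, 0.17, 0, 0.6], [0.003, 0.001, 0.184, 0, 0.6], [0.003, 0.001, 0.184, 0, 0.6], [0.003, 0.001, 0.184, 0, 0], [0.003, 0.001, 0.184, 0, 0], [0.003, 0.001, 0.184, 0, 0], [0.003, 0.001, 0.184, 0, 0], [0.003, 0.001, 0.184, 0, 0], [0.003, 0.001, 0.184, 0, 0], [0.003, 0.001, 0.184, 0, 0], [0.003, 0.001, 0.184, 0, 0], [0.003, 0.001, 0.184, 0, 0]]}}

```text
t: 13.38
eef_pos: [563.1, -402.0, 220.9]
tcp_rot: [3.141, -0.0, -0.38]
ft_force: [-0.1, 1.4, 2.5]
opening: 0.184
grip_force: 30.0
```

Request:
{"api": "carry_out", "payload": {"series": [[0, 0, -0.01, 0, 0], [0, 0, -0.03, 0, 0], [0, 0, -0.06, 0, 0], [0, 0, -0.09, 0, 0], [0, 0, -0.115, 0, 0], [0, 0, -0.13, 0, 0], [-0.004, -0.008, -0.13, 0, 0], [-0.013, -0.027, -0.13, 0, 0], [-0.028, -0.058, -0.13, 0, 0], [-0.044, -0.091, -0.13, 0, 0], [-0.06, -0.124, -0.13, 0, 0], [-0.076, -0.157, -0.13, 0, 0], [-0.092, -0.19, -0.13, 0, 0], [-0.108, -0.223, -0.13, 0, 0], [-0.124, -0.256, -0.13, 0, 0], [-0.14, -0.289, -0.13, 0, 0], [-0.156, -0.322, -0.13, 0, 0], [-0.172, -0.355, -0.13, 0, 0], [-0.186, -0.384, -0.13, 0, 0], [-0.196, -0.404, -0.13, 0, 0]]}}

```text
t: 15.88
eef_pos: [529.4, 48.2, 349.8]
tcp_rot: [3.141, 0.002, -0.378]
ft_force: [0.5, -0.3, -0.8]
opening: 0.183
grip_force: 30.0
```

Request:
{"api": "carry_out", "payload": {"series": [[-0.008, -0.016, 0, 0, 0], [-0.014, -0.028, 0, 0, 0], [-0.018, -0.037, 0, 0, 0], [-0.018, -0.037, 0, 0, 0], [-0.018, -0.037, 0, 0, 0]]}}

```text
t: 16.5
eef_pos: [527.8, 86.5, 350.7]
tcp_rot: [3.141, -0.0, -0.38]
ft_force: [-0.0, -0.1, -1.2]
opening: 0.184
grip_force: 30.0
```

Run:
```python
from h import *
s=env.state();print(s['t'],s['eef_pos'],s['tcp_rot'],s['grip_force'],s['opening'],(totool([527.7,87.3,81])*1000).round(1))
p,d,c=look('wrist');cv2.imwrite('pics/w4.png',cv2.resize(p[:,:,::-1],(800,600),interpolation=cv2.INTER_CUBIC))
```

```text
16.5 [527.76896185  86.54154729 350.66699746] [ 3.14143646e+00 -7.57601508e-05 -3.79983896e-01] 29.998967349529266 0.1838540249857259 [-0.4 -0.7 98.7]
```

View pics/w4.png

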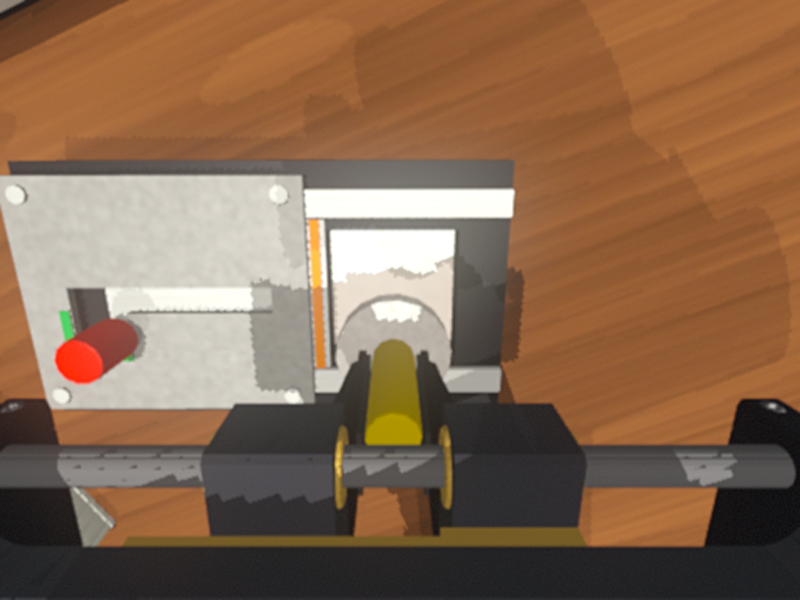

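Target upright in the grip, disc (393,340) centred over the well (331–456), knob still parked.

Request:
{"api": "carry_out", "payload": {"series": [[0, 0, 0.01, 0, 0], [0, 0, 0.03, 0, 0], [0, 0, 0.05, 0, 0], [0, 0, 0.07, 0, 0], [0, 0, 0.082, 0, 0], [0, 0, 0.09, 0, 0], [0, 0, 0.094, 0, 0], [0, 0, 0.097, 0, 0], [0, 0, 0.097, 0, 0]]}}

```text
t: 17.68
eef_pos: [527.7, 86.9, 253.9]
tcp_rot: [-3.142, -0.0, -0.38]
ft_force: [0.2, -0.4, -2.1]
opening: 0.181
grip_force: 30.0
```

Request:
{"api": "carry_out", "payload": {"series": [[0, 0, 0.001, 0, 0], [0, 0, 0.002, 0, 0], [0, 0, 0.003, 0, 0], [0, 0, 0.003, 0, 0]]}}

```text
t: 18.18
eef_pos: [527.7, 86.9, 250.8]
tcp_rot: [-3.142, -0.0, -0.38]
ft_force: [1.0, -0.5, 1.6]
opening: 0.186
grip_force: 30.0
```

Request:
{"api": "carry_out", "payload": {"series": [[0, 0, 0.0005, 0, 0], [0, 0, 0.001, 0, 0], [0, 0, 0.001, 0, 0]]}}

```text
t: 18.55
eef_pos: [527.6, 86.9, 250.8]
tcp_rot: [-3.141, -0.001, -0.379]
ft_force: [-3.9, 0.3, 15.2]
opening: 0.185
grip_force: 30.0
```

Contact with the floor. Ease off, release partly and rise.

Request:
{"api": "carry_out", "payload": {"series": [[0, 0, -0.0007, 0, 0], [0, 0, -0.0007, 0, 0.3], [0, 0, -0.0007, 0, 0.4], [0, 0, -0.0007, 0, 0.45], [0, 0, -0.0007, 0, 0.45], [0, 0, -0.0007, 0, 0.45], [0, 0, -0.02, 0, 0.45], [0, 0, -0.05, 0, 0.45], [0, 0, -0.09, 0, 0.45], [0, 0, -0.13, 0, 0.45], [0, 0, -0.16, 0, 0.45], [0, 0, -0.18, 0, 0.45], [0, 0, -0.18, 0, 0.45]]}}

```text
t: 20.18
eef_pos: [527.6, 86.9, 430.8]
tcp_rot: [-3.141, -0.002, -0.38]
ft_force: [-0.1, 0.8, -0.3]
opening: 0.455
grip_force: 0.0
```

Run:
```python
from h import *
s=env.state();print(s['t'],s['eef_pos'],s['grip_force'],s['opening'])
p,d,c=look('wrist');cv2.imwrite('pics/w5.png',cv2.resize(p[:,:,::-1],(800,600),interpolation=cv2.INTER_CUBIC))
```

```text
20.175 [527.58448416  86.9186504  430.7698644 ] 0.0 0.455469908054358
```

View pics/w5.png

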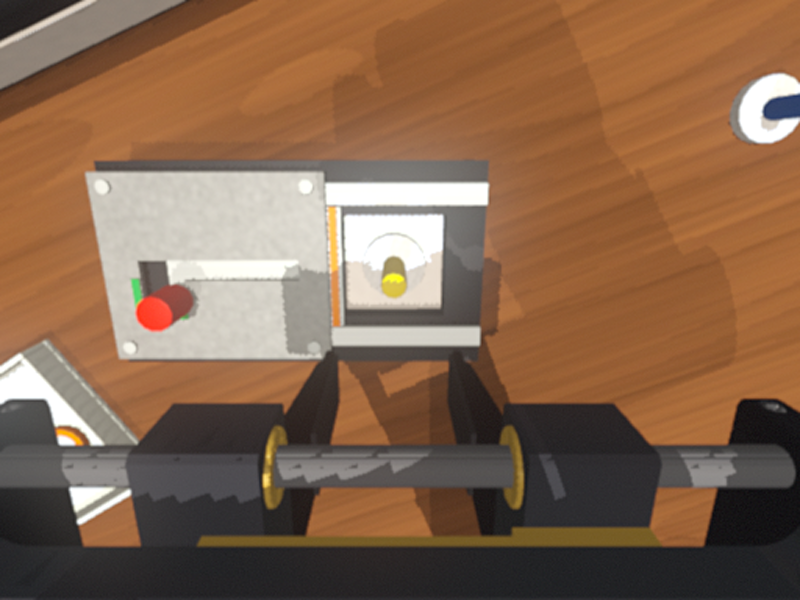

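The yellow target stands upright in the middle of the well (394,262), the knob is parked at (160,310), and the blue one still stands.

```bash
python3 -c "
from cell import env
print(env.job_done())"
```

```text
the job is handed in; nothing more can be done
None
```

The shutter is parked open in the green notch and the yellow target stands upright in the well; I left the blue target alone and handed the job in at about 20 s of the 54 s allowed.

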